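# Hold a rocking test chamber at its tilt mark

## Task

The clear test chamber on the rocking stand leans on its rest stop. Working only on the sprung lever by its white round handle, raise the chamber until the pointer stands between the two prongs of the fork on the scale and keep it between them for 6 seconds while the amplifier records, then lower it gently back onto the same stop and let go. The chamber is top-heavy and will not stay up by itself: keep it moving slowly, never let it drop or run over to the opposite stop, do not touch the chamber, its beam or pointer, and leave the other things on the bench where they are.

Things in the scene. Friction and masses are not known exactly. Their poses are not given: they have to be found in the camera images.
- stand: White rocking stand fixed to the bench; base plate 280 (x) x 180 (y) x 15 mm. Origin on the bench under its centre, z up. The rocking axis runs along own x, 130 mm above the origin. The lever arm is at own x = -115 mm with its handle towards own +y; the scale arc with the fork is at own +x.
- rocker (a joint): Tilt (rad) of the rocker (shaft, beam, chamber, pointer) about the rocking axis. 0 = beam level, pointer upright; grows as the lever side (own +y) goes down. Stops at -0.22 (rest stop, where it starts) and +0.22. Nominal moment of inertia 0.10 kg m2, damping 0.06 N m s/rad. Top-heavy: gravity torque (growing sense) = 1.6 sin(q) - 0.45 cos(q) N m; the mass varies up to 12 per cent.
- lever (a joint): Angle (rad) of the lever relative to the rocker, same axis and sense; rocker + lever = its slope, positive with the handle below the axis. Torsion spring between both: torque on the rocker (growing sense) = 1.2 N m/rad x (lever + 0.35). Left free it stands at about -0.27. Range -0.6 to 1.0. With the handle held still the rocker runs away, time constant about 0.6 s (0.45 to 0.8).
- handle (a point): Centre of the lever's handle, a white round bar 24 mm in diameter and 80 mm long, parallel to the rocking axis, 200 mm from it, centred at stand x = -149 mm (from -109 to -189); the lever arm (12 x 10 mm) joins it at the end nearest the stand. It can be gripped across or pressed.
- pointer_tip (a point): Tip of the white pointer fixed to the rocker, 180 mm from the rocking axis, at stand x = +112 mm; upright at rocker 0, moves towards stand +y as the rocker angle grows.
- fork_gap (a point): Middle of the gap of the steel fork on the scale; the pointer tip lies here when rocker equals joint fork. The prongs are two steel pins of 6 mm diameter, 24 mm to either side; the pointer (6 mm wide) is between them while its tip is within 18 mm of this point. They do not block it.
- fork (a joint): Where the fork is set on the scale (rad), same zero and direction as joint rocker: the wanted rocker angle. Stays where it is.
- mouse: Black computer mouse, 64 mm across, 34 mm high; origin under its centre. Leave alone.
- weight: Brass weight with a knob, 44 mm diameter, 68 mm high; origin under its centre. Leave alone.
- screwdriver: Screwdriver, 180 mm long, lying. Leave alone.
- jar: Jar with white cap, 60 mm diameter, 90 mm high; origin under its centre. Leave alone.
- lid (a point): Middle of the white lid's top, 235 mm above the rocking axis when upright, on the clear tube (124 mm diameter, white base, dark steel block at its -y side). It stands on an aluminium beam, 440 mm along stand y, with a steel weight (50 mm diameter) at each end. Chamber, beam, weights and pointer are not to be touched.

How it is judged:
By the outcome, as a careful person would: the job done as asked, in the order asked, and still so for the second after the job is handed in, with the robot touching nothing.
It also fails if it takes over 69 s, if anything falls off the work surface, if the arm or the gripper's body presses on something with over 40 N, if the wrist force passes 120 N, or if a joint passes its speed limit or range.

## Robot

A 6-joint arm with a two-finger parallel gripper is mounted at the origin on the work surface. World frame = base frame: x ahead of the robot, y to its left, z up, the work surface at z = 0. Lengths are in mm, angles in rad, forces in N, time in s.
With the tool pointing down it reaches from about 275 to 875 mm from the base axis. Payload 12.5 kg.
Tool frame: the origin (TCP) lies between the finger pads; the fingertips stand 25 mm ahead of it and the grasp point (between the pads) lies 6 mm ahead of it; z points along the fingers, y is the line along which they close (so a half turn about z gives the same grasp; the last joint's range is limited). The gripper opens to 85 mm and grips with 20 to 120 N. Pads are 22 mm wide; open, the fingers measure 114 mm over their backs; the gripper's body (76 mm by 85 mm) begins 54 mm behind the grasp point. The pads swing forward as they close: fully open they stand 13 mm farther back than shut.
Start: joints at [1.248, 0.351, 1.652, -0, 1.139, -0.085], TCP at [129.53, 534.515, 256.29] pointing down, gripper open.
Joint ranges: [-2.75, 2.75], [-0.79, 2.1], [0.01, 2.65], [-1.57, 4.71], [0.07, 3.14], [-2.87, 2.87]. Speed limits (rad/s): [2.22, 2.22, 2.79, 3.14, 3.14, 3.14].

## Interface

Orientations are given as a unit quaternion [x, y, z, w].
In Python, from rig import arm, cams gives the robot as it stands. The module is installed in compiled form; this text tells all that it offers.
- The arm moves only by the shell command python3 -m creep 'ROWS' [FORCE]. ROWS is JSON, a list of rows, each a list of 7 numbers: the shift along the tool's x, y, z as a fraction of full scale, then the turn, a rotation vector about the tool's x, y, z as a fraction of full scale, then the opening, from -1 (shut) to 1 (fully open). In form: [[tx, ty, tz, rx, ry, rz, grip], ...]. A call has 1 to 20 rows; each row shifts and turns the commanded pose from where the row before left it, along the tool's axes as they then stand; what a row does not reach is not made up. Full scale, the value 1, is 0.03 m for a shift and 0.15 rad for a turn. A row lasts 1/8 s, in which the tool goes at most 62.5 mm and 10.7 degrees, less where a joint would pass 70% of its speed; a pose out of reach is approached as far as the arm can. A call with a number of a shift or a turn outside -1 to 1 is refused whole. A call with a gripper value outside its range is refused whole. The fingers move at their own pace and stop on an object; FORCE is the grip in N (left out, the last holds). Time passes only in rows, so rows that do not move let the fingers close. It gives the time, the measured TCP pose, the force, the opening and the grip force at its end, in the units of the state.
- arm.state(): the state, without advancing time (a new reading comes with each control period).
- cams.read_camera(name): name is "scene" or "top" or "wrist"; returns the picture (384x512x3 uint8, red, green, blue); there is no depth.
- cams.calibration(name): a dict with "intrinsics" (3x3 intrinsics, pixels), "world_from_camera" (4x4, takes a point from camera to world coordinates); the wrist camera has in their place "T_tool_cam" (4x4, takes a point from camera to tool coordinates, whose origin is the TCP and whose axes are the flange's). Camera axes: x right, y down, z forward; pixel columns grow to the right and rows downward; lengths in mm; the calibration is good to about 2 mm. A picture is of the moment at which its call begins: read the wrist's pose just before it. calibration takes no time and is no camera call.
- arm.close_job(): hands the job in; it is judged then, once.
The state is a dict: "time_s": time; "joints": joint angles; "qd": joint speeds; "tau": joint torques, N m; "ee_pos": TCP position; "orientation": TCP orientation; "ft_force": force on the tool from outside, world axes, zero at the start; "moment": the same for the moment, N m; "opening": opening from 0.0 (shut) to 1.0 (fully open); "finger_force": force on a finger pad.
Only numpy, scipy, OpenCV 4.12 (cv2) and the standard library are available. Lean on these libraries where they do the work, as an engineer would, in place of code of your own. Each camera call takes 0.05 s, during which the arm holds its last target. There are 200 camera calls.

## Working session

There is one attempt and no reset: what is moved stays moved. The work goes in short steps, Python scripts to look and compute and a shell command to move; the robot and the scene stay as the last step left them, time stands still between calls to the robot, and variables do not carry over. Pictures are saved under pics/ and viewed, at most 10 in all, crops included, and the job is handed in when it is done.

```bash
mkdir -p pics
python3 - <<'E'
from rig import arm,cams
import cv2,numpy as np
print(arm.state())
ims=[]
for n in ["scene","top"]:
    c=cams.calibration(n); print(n,np.round(c["intrinsics"],1).tolist(),np.round(c["world_from_camera"],3).tolist())
    im=cams.read_camera(n)[:,:,::-1]; cv2.imwrite(f"pics/{n}0.png",im)
print(np.round(cams.calibration("wrist")["T_tool_cam"],3).tolist(),cams.calibration("wrist")["intrinsics"])
E
```

```text
{'time_s': 0.0, 'joints': array([ 1.24840056e+00,  3.51236341e-01,  1.65245903e+00, -8.66896036e-06,
        1.13910715e+00, -8.45592264e-02]), 'qd': array([ 2.51381453e-03,  6.07286261e-04,  1.38815626e-05,  1.72699400e-03,
       -5.02187637e-04,  3.14655185e-04]), 'tau': array([-7.06142655e-04, -5.06114924e+01, -2.91395152e+01, -8.52724474e-05,
        4.70142564e-03,  1.78476489e-05]), 'ee_pos': array([129.43393232, 534.22419433, 255.74506889]), 'orientation': array([ 1.18636360e-01,  9.92937585e-01, -5.93253450e-04, -1.18389117e-04]), 'ft_force': array([-0.39642497, -1.21235788,  0.25273748]), 'moment': array([ 0.03415243, -0.00523616,  0.07261159]), 'finger_force': 0.0, 'opening': 0.9964118989883924}
scene [[497.7, 0.0, 247.6], [0.0, 497.7, 187.4], [0.0, 0.0, 1.0]] [[-0.24, -0.91, 0.338, 100.039], [-0.971, 0.223, -0.088, 33.584], [0.005, -0.349, -0.937, 1581.511], [0.0, 0.0, 0.0, 1.0]]
top [[365.3, 0.0, 258.6], [0.0, 365.3, 194.8], [0.0, 0.0, 1.0]] [[-0.029, -0.985, 0.169, 351.116], [-1.0, 0.03, 0.003, -74.959], [-0.008, -0.169, -0.986, 1520.536], [0.0, 0.0, 0.0, 1.0]]
[[-0.001, -0.958, -0.287, 73.399], [1.0, -0.001, -0.0, -0.239], [-0.0, -0.287, 0.958, -116.88], [0.0, 0.0, 0.0, 1.0]] [[317.87130832   0.         259.046722  ]
 [  0.         317.87130832 186.64862201]
 [  0.           0.           1.        ]]
```

View pics/scene0.png

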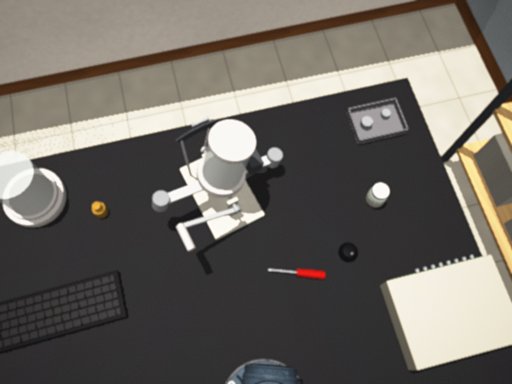

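View pics/top0.png

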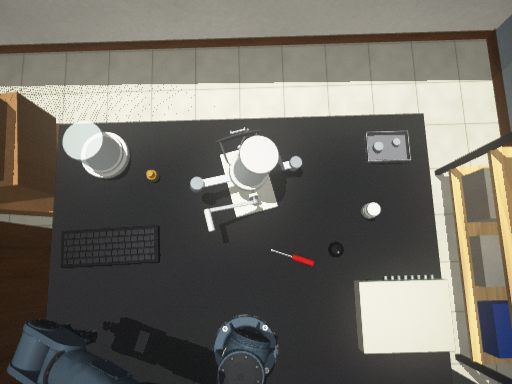

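The stand is at about (225,185) in scene and (245,175) in top. Its handle bar is the white bar at about (185,236) in scene and (210,219) in top, and the scale is on the far side. I'll zoom in on both.

Run:
```python
import cv2,numpy as np
a=cv2.imread("pics/scene0.png")[105:265,140:290]; b=cv2.imread("pics/top0.png")[115:245,180:310]
a=cv2.resize(a,(0,0),fx=2.66,fy=2.66,interpolation=cv2.INTER_CUBIC); b=cv2.resize(b,(0,0),fx=3,fy=3,interpolation=cv2.INTER_CUBIC)
o=np.zeros((430,800,3),np.uint8); o[:a.shape[0],:a.shape[1]]=a; o[:b.shape[0],405:405+b.shape[1]]=b
cv2.imwrite("pics/crop0.png",o)
```

```text
(no output)
```

View pics/crop0.png

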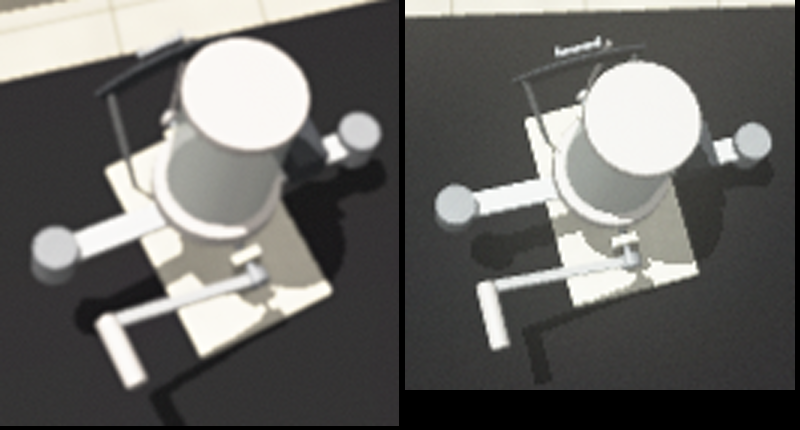

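The crop shows the base plate corners, the handle bar ends, and the bright fork bar on the arc at scene ≈(200,122) and top ≈(239,131). The pointer is mostly hidden by the lid. I'll triangulate these.

```bash
cat > h.py <<'E'
import cv2,numpy as np
from rig import arm,cams
C={n:cams.calibration(n) for n in("scene","top")}
def proj(n,p):
    T=np.linalg.inv(C[n]["world_from_camera"]); q=C[n]["intrinsics"]@(T[:3,:3]@np.asarray(p,float)+T[:3,3]); return q[:2]/q[2]
def ray(n,uv):
    T=C[n]["world_from_camera"]; d=T[:3,:3]@np.linalg.solve(C[n]["intrinsics"],[*uv,1]); return T[:3,3],d/np.linalg.norm(d)
def onz(n,uv,z):
    o,d=ray(n,uv); return o+d*(z-o[2])/d[2]
def tri(a,b):
    A=np.zeros((3,3));B=np.zeros(3);R=[ray("scene",a),ray("top",b)]
    for o,d in R:
        M=np.eye(3)-np.outer(d,d);A+=M;B+=M@o
    p=np.linalg.solve(A,B); return p,[round(float(np.linalg.norm((np.eye(3)-np.outer(d,d))@(p-o))),1) for o,d in R]
E
python3 - <<'E'
from h import *
S=lambda u,v:(140+u/2.66,105+v/2.66)
T=lambda u,v:(180+(u-405)/3,115+v/3)
P={"cR":((332,290),(697,272)),"cB":((203,357),(575,305)),"cL":((105,170),(527,120)),
"h_in":((108,325),(487,288)),"h_out":((135,380),(500,345)),"fork":((162,47),(579,46)),
"w_l":((53,245),(455,203)),"w_r":((358,131),(752,139)),"lid":((246,95),(642,117))}
for k,(a,b) in P.items():
    p,e=tri(S(*a),T(*b)); print(k,p.round(),e, "z15" if k[0]=='c' else "", (onz("scene",S(*a),15).round(),onz("top",T(*b),15).round()) if k[0]=='c' else "")
E
```

```text
cR [ 562. -147.    9.] [0.0, 0.0] z15 (array([ 560., -147.,   15.]), array([ 561., -147.,   15.]))
cB [525.  26. -23.] [0.8, 0.8] z15 (array([515.,  27.,  15.]), array([520.,  23.,  15.]))
cL [798.  93. -19.] [3.7, 3.7] z15 (array([785.,  95.,  15.]), array([786.,  86.,  15.]))
h_in [523. 118. 203.] [1.4, 1.4]  
h_out [453. 101. 219.] [1.7, 1.7]  
fork [799.  -5. 278.] [0.0, 0.0]  
w_l [634. 160. 187.] [1.9, 1.9]  
w_r [ 731. -223.   84.] [1.6, 1.6]  
lid [694. -77. 333.] [0.2, 0.2]
```

```bash
python3 -m creep '[[-0.82,-0.62,-0.08,0,0,0,1],[-0.82,-0.62,-0.08,0,0,0,1],[-0.82,-0.62,-0.08,0,0,0,1],[-0.82,-0.62,-0.08,0,0,0,1],[-0.82,-0.62,-0.08,0,0,0,1],[-0.82,-0.62,-0.08,0,0,0,1],[-0.82,-0.62,-0.08,0,0,0,1],[-0.82,-0.62,-0.08,0,0,0,1],[-0.82,-0.62,-0.08,0,0,0,1],[-0.82,-0.62,-0.08,0,0,0,1],[-0.82,-0.62,-0.08,0,0,0,1],[-0.82,-0.62,-0.08,0,0,0,1],[-0.82,-0.62,-0.08,0,0,0,1],[-0.82,-0.62,-0.08,0,0,0,1],[-0.82,-0.62,-0.08,0,0,0,1],[-0.82,-0.62,-0.08,0,0,0,1],[0,0,0,0,0,-0.8,1],[0,0,0,0,0,-0.8,1],[0,0,0,0,0,-0.8,1],[0,0,0,0,0,-0.8,1]]'
python3 -m creep '[[0,0,0,0,0,0,1]]'
python3 - <<'E'
from h import *
s=arm.state(); print(s["ee_pos"],s["orientation"],s["joints"].round(2))
im=cams.read_camera("wrist")[:,:,::-1]; cv2.imwrite("pics/w1.png",im)
t=cams.read_camera("top")[:,:,::-1];sc=cams.read_camera("scene")[:,:,::-1]
cv2.imwrite("pics/top1.png",t);cv2.imwrite("pics/scene1.png",sc)
a=cv2.imread("pics/scene0.png")[112:142,170:220]; b=cv2.imread("pics/top0.png")[120:150,215:265]
r=lambda x,f:cv2.resize(x,(0,0),fx=f,fy=f,interpolation=cv2.INTER_CUBIC)
o=np.zeros((600,800,3),np.uint8); o[:240,:400]=r(a,8);o[:240,400:]=r(b,8)
o[240:600,:400]=r(sc[100:240,140:296],2.571)[:360,:400];o[240:600,400:]=r(t[110:250,180:336],2.571)[:360,:400]
cv2.imwrite("pics/c1.png",o)
E
```

```text
time_s: 2.6
ee_pos: [441.8, 152.5, 294.4]
orientation: [-0.123, 0.992, -0.0, -0.0]
ft_force: [-0.2, 0.7, -0.2]
opening: 0.999
finger_force: 0.0
time_s: 2.72
ee_pos: [441.8, 152.5, 294.5]
orientation: [-0.12, 0.993, -0.0, -0.0]
ft_force: [-0.7, 1.1, 0.3]
opening: 1.001
finger_force: 0.0
[441.80747296 152.53523826 294.47401008] [-1.20399358e-01  9.92725503e-01 -3.80168786e-05 -2.62167142e-04] [ 0.23  0.16  1.81 -0.    1.18 -1.58]
```

View pics/w1.png

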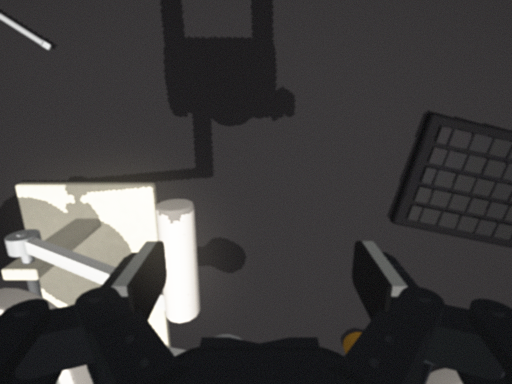

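View pics/c1.png

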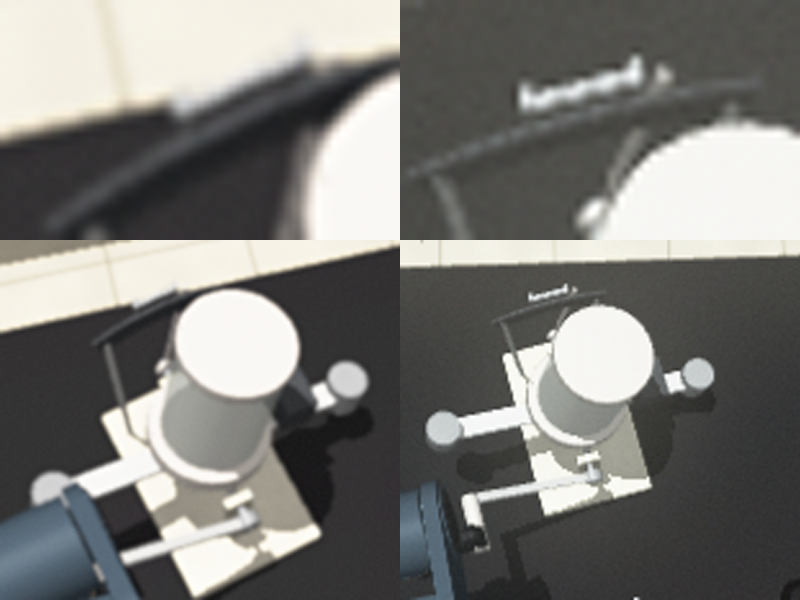

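The wrist view shows the handle axis running from about (176,212) to (181,312). In the top view the fork prongs are at about (230.3,131.9) and (244.8,128.1), with the pointer tip just right of them at about (247.9,129.1). That puts the fork about 0.18 rad above the rest stop.

```bash
cat >> h.py <<'E'
from scipy.spatial.transform import Rotation as R
yaw=0.243; O=np.array([673,-28.5,0.]); Rs=R.from_euler('z',yaw).as_matrix()
W=cams.calibration("wrist")
def wray(uv,pos,q):
    Rt=R.from_quat(q).as_matrix(); T=W["T_tool_cam"]
    return Rt@T[:3,3]+pos, Rt@T[:3,:3]@np.linalg.solve(W["intrinsics"],[*uv,1])
E
python3 - <<'E'
from h import *
for n,uv in (("top",(230.3,131.9)),("top",(244.8,128.1)),("top",(247.9,129.1)),("top",(237.5,130)),("scene",(170+205/8,112+83/8))):
    o,d=ray(n,uv); o=Rs.T@(o-O); d=Rs.T@d
    for X in (112,120):
        p=o+d*(X-o[0])/d[0]; print(n,uv,p.round(1), "ang",round(np.arctan2(p[1],p[2]-130),3),"r",round(np.hypot(p[1],p[2]-130)))
pos=np.array([441.8,152.5,294.5]);q=[-.1204,.9927,0,0]
for uv in((176,212),(179,262),(181,312)):
    o,d=wray(uv,pos,q)
    for z in(210,224): 
        p=o+d*(z-o[2])/d[2]; print(uv,p.round(1),(Rs.T@(p-O)).round(1))
E
```

```text
top (230.3, 131.9) [112.   21.  326.7] ang 0.106 r 198
top (230.3, 131.9) [120.   20.8 304.8] ang 0.118 r 176
top (244.8, 128.1) [112.  -30.4 325.7] ang -0.154 r 198
top (244.8, 128.1) [120.  -31.5 303.8] ang -0.179 r 177
top (247.9, 129.1) [112.  -40.7 308.1] ang -0.225 r 183
top (247.9, 129.1) [120.  -42.  285.8] ang -0.264 r 161
top (237.5, 130) [112.   -4.5 326.3] ang -0.023 r 196
top (237.5, 130) [120.   -5.2 304.4] ang -0.03 r 174
scene (195.625, 122.375) [112.   12.8 324.2] ang 0.066 r 195
scene (195.625, 122.375) [120.   10.6 308.8] ang 0.059 r 179
(176, 212) [459.9  98.9 210. ] [-176.2  175.   210. ]
(176, 212) [453.7 101.4 224. ] [-181.6  178.9  224. ]
(179, 262) [497.  107.3 210. ] [-138.1  174.2  210. ]
(179, 262) [488.2 109.2 224. ] [-146.2  178.1  224. ]
(181, 312) [538.3 115.9 210. ] [-96.  172.5 210. ]
(181, 312) [526.7 117.2 224. ] [-107.   176.6  224. ]
```

```bash
python3 -m creep '[[-0.32,-0.6,0,0,0,0,1],[-0.32,-0.6,0,0,0,0,1],[-0.32,-0.6,0,0,0,0,1],[0,0,0.55,0,0,0,1],[0,0,0.55,0,0,0,1],[0,0,0.55,0,0,0,1],[0,0,0.5,0,0,0,1],[0,0,0,0,0,0,1]]'
python3 - <<'E'
from h import *
s=arm.state(); print(s["ee_pos"],s["orientation"])
o=np.zeros((600,800,3),np.uint8)
r=lambda x,w,h:cv2.resize(x,(w,h),interpolation=cv2.INTER_CUBIC)
for i,n in enumerate(("wrist","scene","top")):
    im=cams.read_camera(n)[:,:,::-1].copy(); cv2.imwrite(f"pics/{n}2.png",im)
    if n=="wrist": o[:300,:400]=r(im,400,300);continue
    g=im.min(2); ctr,r0={"scene":((231,141),30),"top":((259,154),25)}[n]
    m=np.zeros_like(g); cv2.circle(m,ctr,r0,255,-1); m=((g>225)&(m>0)).astype(np.uint8)
    k,lab,st,ce=cv2.connectedComponentsWithStats(m); j=1+np.argmax(st[1:,4]); print(n,st[j],ce[j].round(2))
    o[(i//2)*300:(i//2)*300+300,400*(i%2):400*(i%2)+400]=r(im[75:255,120:360],400,300)
cv2.imwrite("pics/c2.png",o)
E
```

```text
time_s: 3.88
ee_pos: [482.7, 106.7, 229.3]
orientation: [-0.121, 0.993, -0.0, -0.001]
ft_force: [-0.2, 0.1, -0.0]
opening: 1.004
finger_force: 0.0
[482.67000595 106.70449718 229.27297962] [-1.20518565e-01  9.92710607e-01 -1.02506424e-05 -9.62613294e-04]
scene [ 209  120   46   41 1472] [231.57 139.92]
top [ 240  136   38   37 1107] [258.62 153.81]
```

View pics/c2.png

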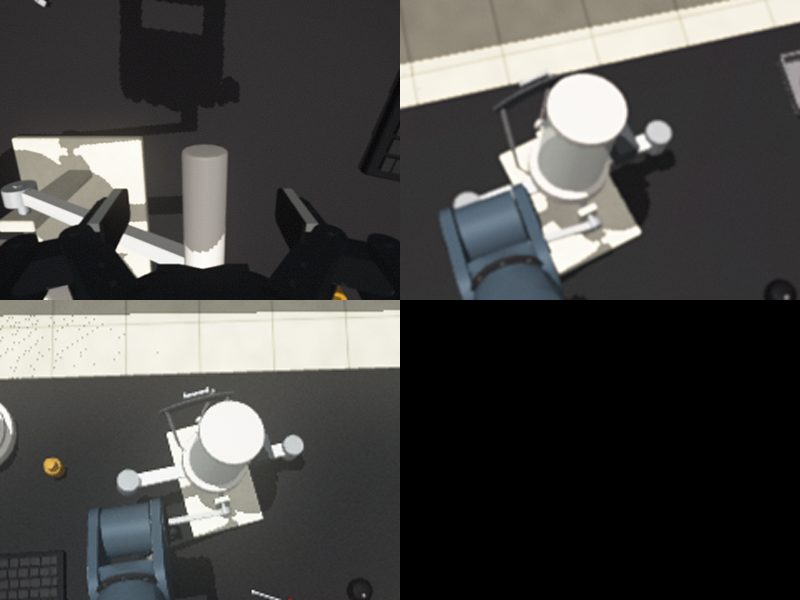

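The handle is centred between the open fingers, at about (205,205) of the 400-wide wrist panel. The lid stays in view in both fixed cameras, so its centroid can measure the tilt. Next I close the grip and write the estimator and planner.

```bash
cat > est.py <<'E'
# usage: est.py TARGET v1 v2 ...   (tz values just typed); prints tilt estimate and suggested handle shifts
import sys,json,os
from h import *
from scipy.optimize import least_squares
Q=np.linspace(-.25,.25,501)
P=np.array([proj("top",O+Rs@np.array([0,235*np.sin(q),130+235*np.cos(q)])) for q in Q])
def lid(last):
    g=cams.read_camera("top").min(2); m=(g>225).astype(np.uint8)
    m=cv2.morphologyEx(m,cv2.MORPH_OPEN,cv2.getStructuringElement(cv2.MORPH_ELLIPSE,(21,21)))
    k,_,st,ce=cv2.connectedComponentsWithStats(m); j=1+np.argmin(np.hypot(*(ce[1:]-last).T)); return ce[j],int(st[j,4])
def acc(x,s): return (1.6*np.sin(x[0])-.45*np.cos(x[0])+1.2*(s-x[0]+.35)+x[2]-.06*x[1])/.1
def sim(x,ss,dt=.0125):
    x=np.array(x,float)
    for s in ss:
        x[1]+=acc(x,s)*dt; x[0]+=x[1]*dt
        if x[0]<-.22: x[0]=-.22; x[1]=max(x[1],0)
    return x
s_of=lambda st:np.arcsin((130-(st["ee_pos"][2]-5.3))/200)
st=arm.state(); t,s=st["time_s"],s_of(st); tgt=float(sys.argv[1]); v=[float(a) for a in sys.argv[2:]]
L=json.load(open("log.json")) if os.path.exists("log.json") else None
c,area=lid(L["px"] if L else (258.6,153.8))
off=L["off"] if L else (c-[np.interp(-.22,Q,P[:,i]) for i in(0,1)]).tolist()
qm=Q[np.argmin(np.hypot(*(P+off-c).T))]
x=np.array(L["x"]) if L else np.array([-.22,0,0]); S=np.array(L["P"]) if L else np.diag([.004,.01,.08])**2
if L:
    cum=np.r_[0,0,np.cumsum(v)]; T=np.r_[0,.05,.05+.125*np.arange(1,len(v)+1)]; T*=(t-L["t"])/T[-1]
    f=cum/cum[-1]*(s-L["s"]) if abs(cum[-1])>.02 else -cum*0
    if abs(cum[-1])<=.02 and len(v): f=cum*.15+0
    n=max(1,round((t-L["t"])/.0125)); ss=np.interp((np.arange(n)+.5)*(t-L["t"])/n,T,L["s"]+f); dt=(t-L["t"])/n
    F=np.array([(sim(x+e,ss,dt)-sim(x-e,ss,dt))/2e-4 for e in np.eye(3)*1e-4]).T
    x=sim(x,ss,dt); S=F@S@F.T+np.diag([.002,.015,.008])**2
    H=np.array([1,0,0]); K=S@H/(S[0,0]+.003**2); x=x+K*(qm-x[0]); S=S-np.outer(K,H@S)
stuck=qm<-.212 and x[1]<.04
if stuck:
    x=np.array([-.22,0,x[2]]); x[2]=min(x[2],x[2]-acc(x,s)*.1); S=np.diag([.004,.01,.03])**2
json.dump(dict(t=t,s=s,px=c.tolist(),off=off,x=x.tolist(),P=S.tolist()),open("log.json","w"))
rate=.10; N=12
def roll(u):
    y=sim(x,[s]*4); r=y[0]; sc=s; out=[]
    for k in range(N):
        y=sim(y,np.linspace(sc,sc+u[k],11)[1:]); sc+=u[k]
        r+=np.clip(tgt-r,-rate*.125,rate*.125); out+=[(y[0]-r)/.02,(y[1]-np.clip((tgt-r)/.125,-rate,rate))/.08,u[k]/.03]
    return np.array(out+[out[-3]*2,out[-2]*2])
u=least_squares(roll,np.zeros(N),bounds=(-.08,.08)).x
y=sim(x,[s]*4); pr=[]; sc=s
for k in range(5): y=sim(y,np.linspace(sc,sc+u[k],11)[1:]); sc+=u[k]; pr.append((round(float(y[0]),3),round(float(y[1]),2)))
print(f"t {t:.2f} s {s:.3f} qm {qm:.3f} est q {x[0]:.3f} qd {x[1]:.3f} b {x[2]:.3f} area {area} stuck {stuck} F {st['ft_force'].round(1)} grip {st['finger_force']:.0f}")
print("tz",(u[:5]*200*np.cos(s)/30).round(2),"ty",(-u[:5]*200*np.sin(s)/30).round(2),"pred",pr)
E
python3 -m creep '[[0,0,0,0,0,0,-1],[0,0,0,0,0,0,-1],[0,0,0,0,0,0,-1],[0,0,0,0,0,0,-1],[0,0,0,0,0,0,-1],[0,0,0,0,0,0,-1],[0,0,0,0,0,0,-1],[0,0,0,0,0,0,-1]]' 30; python3 est.py -0.22
```

```text
time_s: 5.03
ee_pos: [482.8, 107.7, 230.4]
orientation: [-0.121, 0.993, 0.001, 0.0]
ft_force: [-1.1, 5.7, 2.2]
opening: 0.273
finger_force: 29.5
t 5.03 s -0.496 qm -0.220 est q -0.220 qd 0.000 b 0.000 area 1103 stuck True F [-1.1  5.7  2.2] grip 30
tz [0. 0. 0. 0. 0.] ty [0. 0. 0. 0. 0.] pred [(-0.22, 0.0), (-0.22, 0.0), (-0.22, 0.0), (-0.22, 0.0), (-0.22, 0.0)]
```

The handle is gripped (opening 23 mm). Now I follow the handle's arc down to just short of lift-off.

```bash
python3 -m creep '[[0,0.09,0.18,0,0,0,-1],[0,0.09,0.18,0,0,0,-1],[0,0.08,0.185,0,0,0,-1],[0,0.075,0.185,0,0,0,-1],[0,0.07,0.19,0,0,0,-1],[0,0.065,0.19,0,0,0,-1],[0,0.06,0.19,0,0,0,-1],[0,0.05,0.19,0,0,0,-1],[0,0.045,0.195,0,0,0,-1],[0,0.04,0.195,0,0,0,-1],[0,0.035,0.2,0,0,0,-1],[0,0.03,0.2,0,0,0,-1],[0,0.02,0.2,0,0,0,-1],[0,0.02,0.2,0,0,0,-1],[0,0.01,0.2,0,0,0,-1]]'; python3 est.py -0.22 .18 .18 .185 .185 .19 .19 .19 .19 .195 .195 .2 .2 .2 .2 .2
```

```text
time_s: 6.95
ee_pos: [477.2, 130.2, 143.4]
orientation: [-0.121, 0.993, 0.0, 0.0]
ft_force: [-1.9, 7.4, 6.0]
opening: 0.268
finger_force: 33.2
t 6.95 s -0.041 qm -0.220 est q -0.220 qd 0.000 b 0.000 area 1103 stuck True F [-1.9  7.4  6. ] grip 33
tz [0. 0. 0. 0. 0.] ty [0. 0. 0. 0. 0.] pred [(-0.22, 0.0), (-0.22, 0.0), (-0.22, 0.0), (-0.22, 0.0), (-0.22, 0.0)]
```

```bash
python3 -m creep '[[0,0,0.08,0,0,0,-1],[0,0,0.08,0,0,0,-1],[0,0,0.06,0,0,0,-1],[0,0,0.06,0,0,0,-1],[0,0,0.06,0,0,0,-1]]' | head -1; python3 est.py -0.027 .08 .08 .06 .06 .06
```

```text
time_s: 7.62
t 7.62 s 0.010 qm -0.220 est q -0.220 qd 0.000 b 0.000 area 1103 stuck True F [-2.9 10.7  5. ] grip 34
tz [0. 0. 0. 0. 0.] ty [-0. -0. -0. -0. -0.] pred [(-0.22, 0.0), (-0.22, 0.0), (-0.22, 0.0), (-0.22, 0.0), (-0.22, 0.0)]
```

```bash
python3 -m creep '[[0,0,0.06,0,0,0,-1],[0,0,0.06,0,0,0,-1],[0,0,0.06,0,0,0,-1],[0,0,0.06,0,0,0,-1]]' | head -1; python3 est.py -0.027 .06 .06 .06 .06
```

```text
time_s: 8.18
t 8.18 s 0.046 qm -0.220 est q -0.220 qd 0.000 b 0.000 area 1103 stuck True F [-2.4 10.5  3.8] grip 34
tz [0. 0. 0. 0. 0.] ty [-0. -0. -0. -0. -0.] pred [(-0.22, 0.0), (-0.22, 0.0), (-0.22, 0.0), (-0.22, 0.0), (-0.22, 0.0)]
```

```bash
python3 -m creep '[[0,0,0.06,0,0,0,-1],[0,0,0.06,0,0,0,-1],[0,0,0.06,0,0,0,-1]]' | head -1; python3 est.py -0.027 .06 .06 .06
```

```text
time_s: 8.6
t 8.60 s 0.073 qm -0.220 est q -0.220 qd 0.000 b 0.000 area 1103 stuck True F [-2.4  9.5  4.2] grip 34
tz [0. 0. 0. 0. 0.] ty [-0. -0. -0. -0. -0.] pred [(-0.22, 0.0), (-0.22, 0.0), (-0.22, 0.0), (-0.22, 0.0), (-0.22, 0.0)]
```

```bash
python3 -m creep '[[0,0,0.06,0,0,0,-1],[0,0,0.06,0,0,0,-1],[0,0,0.06,0,0,0,-1]]' | head -1; python3 est.py -0.027 .06 .06 .06
```

```text
time_s: 9.02
t 9.03 s 0.100 qm -0.220 est q -0.220 qd 0.000 b -0.016 area 1101 stuck True F [-1.7  5.7  5. ] grip 34
tz [ 0.27 -0.03 -0.12 -0.12 -0.08] ty [-0.03  0.    0.01  0.01  0.01] pred [(-0.218, 0.03), (-0.211, 0.09), (-0.197, 0.12), (-0.181, 0.13), (-0.164, 0.13)]
```

```bash
python3 -m creep '[[0,0,0.06,0,0,0,-1],[0,0,0.06,0,0,0,-1],[0,0,0,0,0,0,-1]]' | head -1; python3 est.py -0.027 .06 .06 0
```

```text
time_s: 9.45
t 9.45 s 0.118 qm -0.220 est q -0.220 qd 0.000 b -0.037 area 1101 stuck True F [-2.2  4.5  4.7] grip 34
tz [ 0.27 -0.03 -0.12 -0.11 -0.08] ty [-0.03  0.    0.01  0.01  0.01] pred [(-0.218, 0.03), (-0.211, 0.09), (-0.197, 0.12), (-0.181, 0.13), (-0.164, 0.13)]
```

```bash
python3 -m creep '[[0,0,0.08,0,0,0,-1],[0,0,0.08,0,0,0,-1],[0,0,0,0,0,0,-1]]' | head -1; python3 est.py -0.027 .08 .08 0
```

```text
time_s: 9.88
t 9.88 s 0.141 qm -0.221 est q -0.220 qd 0.000 b -0.065 area 1098 stuck True F [-1.9  2.1  5.6] grip 35
tz [ 0.26 -0.03 -0.12 -0.11 -0.08] ty [-0.04  0.    0.02  0.02  0.01] pred [(-0.218, 0.03), (-0.211, 0.09), (-0.197, 0.12), (-0.181, 0.13), (-0.164, 0.13)]
```

```bash
python3 -m creep '[[0,-0.01,0.08,0,0,0,-1],[0,-0.01,0.08,0,0,0,-1],[0,0,0,0,0,0,-1]]' | head -1; python3 est.py -0.027 .08 .08 0
```

```text
time_s: 10.3
t 10.30 s 0.166 qm -0.220 est q -0.220 qd 0.000 b -0.095 area 1103 stuck True F [-0.6  1.9  4.5] grip 35
tz [ 0.26 -0.03 -0.12 -0.11 -0.08] ty [-0.04  0.    0.02  0.02  0.01] pred [(-0.218, 0.03), (-0.211, 0.09), (-0.197, 0.12), (-0.181, 0.13), (-0.164, 0.13)]
```

```bash
python3 -m creep '[[0,-0.01,0.08,0,0,0,-1],[0,-0.01,0.08,0,0,0,-1],[0,0,0,0,0,0,-1]]' | head -1; python3 est.py -0.027 .08 .08 0
```

```text
time_s: 10.72
t 10.72 s 0.190 qm -0.220 est q -0.220 qd 0.000 b -0.123 area 1103 stuck True F [0.4 0.4 5.9] grip 35
tz [ 0.26 -0.03 -0.12 -0.11 -0.07] ty [-0.05  0.01  0.02  0.02  0.01] pred [(-0.218, 0.03), (-0.211, 0.09), (-0.197, 0.12), (-0.181, 0.13), (-0.164, 0.13)]
```

```bash
python3 -m creep '[[0,-0.015,0.08,0,0,0,-1],[0,-0.015,0.08,0,0,0,-1],[0,0,0,0,0,0,-1]]' | head -1; python3 est.py -0.027 .08 .08 0
python3 - <<'E'
from h import *
o=np.zeros((384,800,3),np.uint8)
im=cams.read_camera("wrist")[:,:,::-1]; o[:300,:400]=cv2.resize(im,(400,300))
im=cams.read_camera("top")[:,:,::-1]; o[:384,400:]=cv2.resize(im[115:245,180:315],(400,384),interpolation=cv2.INTER_CUBIC)
cv2.imwrite("pics/c3.png",o)
E
```

```text
time_s: 11.15
t 11.15 s 0.214 qm -0.217 est q -0.220 qd 0.000 b -0.152 area 1109 stuck True F [-0.   1.6  6.6] grip 35
tz [ 0.26 -0.03 -0.12 -0.11 -0.07] ty [-0.06  0.01  0.03  0.02  0.02] pred [(-0.218, 0.03), (-0.211, 0.09), (-0.197, 0.12), (-0.181, 0.13), (-0.164, 0.13)]
```

View pics/c3.png

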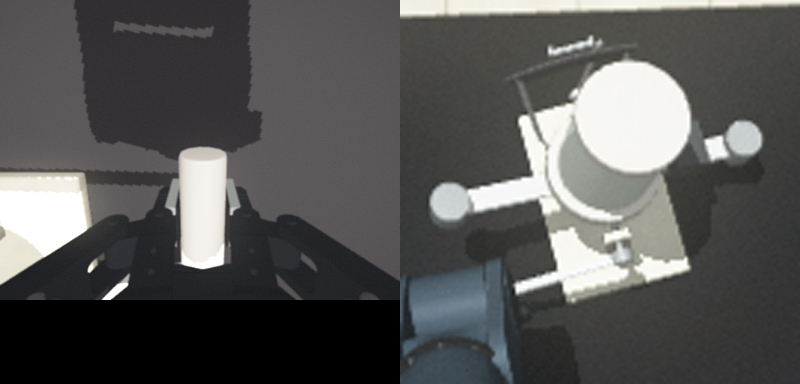

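The picture shows a firm grip on the handle, and the lid has just begun to lift off the stop.

```bash
python3 -m creep '[[0,0,0,0,0,0,-1]]' | head -1; python3 est.py -0.027 0
```

```text
time_s: 11.42
t 11.43 s 0.213 qm -0.199 est q -0.203 qd 0.094 b -0.083 area 1108 stuck False F [-0.3  1.   7.1] grip 35
tz [-0.46 -0.13  0.02  0.05  0.03] ty [ 0.1   0.03 -0.   -0.01 -0.01] pred [(-0.178, 0.15), (-0.16, 0.13), (-0.147, 0.09), (-0.137, 0.08), (-0.127, 0.07)]
```

```bash
python3 -m creep '[[0,0.07,-0.36,0,0,0,-1],[0,0.02,-0.12,0,0,0,-1]]' | head -1; python3 est.py -0.027 -.36 -.12
```

```text
time_s: 11.72
t 11.72 s 0.137 qm -0.176 est q -0.175 qd 0.077 b -0.103 area 1127 stuck False F [ 3.3 -8.5  1.8] grip 35
tz [ 0.28  0.03 -0.07 -0.08 -0.06] ty [-0.04 -0.    0.01  0.01  0.01] pred [(-0.166, 0.05), (-0.157, 0.08), (-0.145, 0.11), (-0.13, 0.12), (-0.115, 0.12)]
```

```bash
python3 -m creep '[[0,-0.04,0.27,0,0,0,-1],[0,0,0.02,0,0,0,-1],[0,0.01,-0.07,0,0,0,-1]]' | head -1; python3 est.py -0.027 .27 .02 -.07
```

```text
time_s: 12.15
t 12.15 s 0.173 qm -0.184 est q -0.183 qd -0.013 b -0.121 area 1120 stuck False F [ 1.4 -6.   5. ] grip 36
tz [ 0.35 -0.02 -0.14 -0.13 -0.09] ty [-0.06  0.    0.02  0.02  0.02] pred [(-0.184, 0.02), (-0.178, 0.08), (-0.164, 0.13), (-0.147, 0.14), (-0.13, 0.14)]
```

```bash
python3 -m creep '[[0,-0.06,0.36,0,0,0,-1],[0,0,0,0,0,0,-1],[0,0.02,-0.12,0,0,0,-1]]' | head -1; python3 est.py -0.027 .36 0 -.12
```

```text
time_s: 12.58
t 12.57 s 0.209 qm -0.185 est q -0.184 qd 0.073 b -0.131 area 1115 stuck False F [ 2.3 -4.5  3.9] grip 36
tz [-0.1  -0.06 -0.03 -0.02 -0.01] ty [0.02 0.01 0.01 0.   0.  ] pred [(-0.168, 0.1), (-0.155, 0.1), (-0.142, 0.1), (-0.13, 0.1), (-0.117, 0.1)]
```

```bash
python3 -m creep '[[0,0.02,-0.1,0,0,0,-1],[0,0.01,-0.06,0,0,0,-1],[0,0,-0.03,0,0,0,-1]]' | head -1; python3 est.py -0.027 -.1 -.06 -.03
```

```text
time_s: 13.0
t 13.00 s 0.181 qm -0.152 est q -0.152 qd 0.074 b -0.135 area 1139 stuck False F [ 2.4 -5.6  1.8] grip 36
tz [ 0.1  -0.01 -0.05 -0.05 -0.05] ty [-0.02  0.    0.01  0.01  0.01] pred [(-0.139, 0.08), (-0.128, 0.09), (-0.116, 0.11), (-0.101, 0.11), (-0.087, 0.12)]
```

```bash
python3 -m creep '[[0,-0.02,0.1,0,0,0,-1],[0,0,0,0,0,0,-1],[0,0,-0.05,0,0,0,-1],[0,0.01,-0.06,0,0,0,-1]]' | head -1; python3 est.py -0.027 .1 0 -.05 -.06
```

```text
time_s: 13.55
t 13.55 s 0.180 qm -0.093 est q -0.093 qd 0.143 b -0.133 area 1151 stuck False F [ 3.3 -3.9  0.6] grip 36
tz [-0.21 -0.07 -0.03 -0.02  0.01] ty [ 0.04  0.01  0.01  0.   -0.  ] pred [(-0.067, 0.14), (-0.052, 0.11), (-0.04, 0.08), (-0.032, 0.05), (-0.028, 0.02)]
```

```bash
python3 -m creep '[[0,0.04,-0.23,0,0,0,-1],[0,0.01,-0.08,0,0,0,-1],[0,0,-0.03,0,0,0,-1]]' | head -1; python3 est.py -0.027 -.23 -.08 -.03
```

```text
time_s: 13.98
t 13.97 s 0.128 qm -0.021 est q -0.022 qd 0.133 b -0.124 area 1168 stuck False F [ 4.2 -5.3 -0.3] grip 36
tz [-0.34  0.05  0.16  0.14  0.07] ty [ 0.04 -0.01 -0.02 -0.02 -0.01] pred [(-0.003, 0.07), (0.001, -0.0), (-0.003, -0.05), (-0.01, -0.06), (-0.017, -0.05)]
```

```bash
python3 -m creep '[[0,0.04,-0.36,0,0,0,-1],[0,0,0.05,0,0,0,-1],[0,-0.02,0.16,0,0,0,-1]]' | head -1; python3 est.py -0.027 -.36 .05 .16
```

```text
time_s: 14.4
t 14.40 s 0.105 qm 0.022 est q 0.021 qd 0.021 b -0.113 area 1178 stuck False F [ 2.4 -6.1  4.5] grip 37
tz [-0.26  0.1   0.2   0.15  0.05] ty [ 0.03 -0.01 -0.02 -0.02 -0.01] pred [(0.022, -0.03), (0.015, -0.08), (0.003, -0.1), (-0.008, -0.09), (-0.017, -0.06)]
```

```bash
python3 -m creep '[[0,0.03,-0.3,0,0,0,-1],[0,-0.01,0.08,0,0,0,-1],[0,-0.02,0.18,0,0,0,-1]]' | head -1; python3 est.py -0.027 -.3 .08 .18
```

```text
time_s: 14.82
t 14.82 s 0.099 qm 0.022 est q 0.021 qd -0.057 b -0.103 area 1181 stuck False F [ 1.6 -5.   4.5] grip 37
tz [-0.06  0.09  0.11  0.06  0.  ] ty [ 0.01 -0.01 -0.01 -0.01 -0.  ] pred [(0.011, -0.07), (0.001, -0.08), (-0.009, -0.08), (-0.017, -0.05), (-0.023, -0.03)]
```

```bash
python3 -m creep '[[0,0.01,-0.09,0,0,0,-1],[0,-0.01,0.08,0,0,0,-1],[0,-0.01,0.11,0,0,0,-1]]' | head -1; python3 est.py -0.027 -.09 .08 .11
```

```text
time_s: 15.25
t 15.25 s 0.114 qm -0.008 est q -0.008 qd -0.083 b -0.101 area 1175 stuck False F [ 2.6 -5.3  4.2] grip 37
tz [ 0.12  0.01 -0.03 -0.04 -0.03] ty [-0.01 -0.    0.    0.    0.  ] pred [(-0.021, -0.06), (-0.027, -0.03), (-0.029, -0.01), (-0.029, 0.0), (-0.029, 0.01)]
```

```bash
python3 -m creep '[[0,-0.01,0.13,0,0,0,-1],[0,0,0.01,0,0,0,-1],[0,0,-0.03,0,0,0,-1],[0,0,-0.04,0,0,0,-1]]' | head -1; python3 est.py -0.027 .13 .01 -.03 -.04
```

```text
time_s: 15.8
t 15.80 s 0.125 qm -0.057 est q -0.057 qd -0.073 b -0.110 area 1164 stuck False F [ 1.6 -4.1  3.3] grip 37
tz [ 0.46 -0.07 -0.21 -0.15 -0.07] ty [-0.06  0.01  0.03  0.02  0.01] pred [(-0.068, -0.03), (-0.067, 0.04), (-0.059, 0.08), (-0.049, 0.08), (-0.04, 0.06)]
```

```bash
python3 -m creep '[[0,-0.06,0.5,0,0,0,-1],[0,0.01,-0.07,0,0,0,-1],[0,0.02,-0.2,0,0,0,-1]]' | head -1; python3 est.py -0.027 .5 -.07 -.2
```

```text
time_s: 16.23
t 16.23 s 0.160 qm -0.083 est q -0.082 qd 0.019 b -0.122 area 1158 stuck False F [ 3.7 -2.  -1.1] grip 38
tz [ 0.16 -0.08 -0.16 -0.12 -0.04] ty [-0.03  0.01  0.03  0.02  0.01] pred [(-0.077, 0.05), (-0.067, 0.09), (-0.055, 0.1), (-0.044, 0.08), (-0.035, 0.05)]
```

The bias follows the tilt the way a heavier chamber would, so I'm switching the model to +12 % gravity.

```bash
sed -i 's/(1.6\*np.sin(x\[0\])-.45\*np.cos(x\[0\])/(1.12*(1.6*np.sin(x[0])-.45*np.cos(x[0]))/' est.py; grep -c "1.12" est.py; sed -i -E 's/("x": \[[^,]+, [^,]+, )[^]]+\]/\1-0.053]/' log.json; grep -o '"x": [^]]*' log.json
python3 -m creep '[[0,-0.03,0.18,0,0,0,-1],[0,0.01,-0.08,0,0,0,-1],[0,0.02,-0.17,0,0,0,-1]]' | head -1; python3 est.py -0.027 .18 -.08 -.17
```

```text
1
"x": [-0.08223463256606266, 0.01881858234234865, -0.053
time_s: 16.65
t 16.65 s 0.150 qm -0.080 est q -0.079 qd 0.027 b -0.063 area 1151 stuck False F [3.3 3.2 0.1] grip 38
tz [ 0.27 -0.06 -0.18 -0.14 -0.05] ty [-0.04  0.01  0.03  0.02  0.01] pred [(-0.075, 0.04), (-0.067, 0.08), (-0.056, 0.09), (-0.045, 0.08), (-0.037, 0.06)]
```

```bash
python3 -m creep '[[0,-0.04,0.32,0,0,0,-1],[0,0.01,-0.06,0,0,0,-1],[0,0.02,-0.16,0,0,0,-1]]' | head -1; python3 est.py -0.027 .32 -.06 -.16
```

```text
time_s: 17.08
t 17.07 s 0.167 qm -0.063 est q -0.063 qd 0.094 b -0.069 area 1164 stuck False F [ 3.   5.3 -0.3] grip 38
tz [-0.17 -0.09 -0.02  0.03  0.03] ty [ 0.03  0.02  0.   -0.   -0.01] pred [(-0.046, 0.09), (-0.036, 0.07), (-0.03, 0.04), (-0.027, 0.01), (-0.026, 0.0)]
```

```bash
python3 -m creep '[[0,0.02,-0.17,0,0,0,-1],[0,0.01,-0.09,0,0,0,-1],[0,0,-0.01,0,0,0,-1],[0,0,0.03,0,0,0,-1]]' | head -1; python3 est.py -0.027 -.17 -.09 -.01 .03
```

```text
time_s: 17.62
t 17.62 s 0.130 qm -0.025 est q -0.025 qd 0.020 b -0.068 area 1167 stuck False F [ 3.5  4.  -0.8] grip 38
tz [0.01 0.03 0.02 0.01 0.  ] ty [-0. -0. -0. -0. -0.] pred [(-0.023, 0.0), (-0.024, -0.01), (-0.025, -0.01), (-0.026, -0.01), (-0.026, -0.0)]
```

```bash
python3 -m creep '[[0,0,0.01,0,0,0,-1],[0,0,0.03,0,0,0,-1],[0,0,0.02,0,0,0,-1],[0,0,0.01,0,0,0,-1]]' | head -1; python3 est.py -0.027 .01 .03 .02 .01
```

```text
time_s: 18.18
t 18.18 s 0.140 qm -0.012 est q -0.012 qd 0.034 b -0.064 area 1168 stuck False F [2.2 2.4 0.9] grip 38
tz [-0.26  0.02  0.1   0.09  0.05] ty [ 0.04 -0.   -0.01 -0.01 -0.01] pred [(-0.006, 0.02), (-0.006, -0.02), (-0.01, -0.04), (-0.015, -0.04), (-0.019, -0.03)]
```

```bash
python3 -m creep '[[0,0.03,-0.26,0,0,0,-1],[0,0,0.01,0,0,0,-1],[0,-0.01,0.1,0,0,0,-1],[0,-0.01,0.09,0,0,0,-1]]' | head -1; python3 est.py -0.027 -.26 .01 .1 .09
```

```text
time_s: 18.73
t 18.73 s 0.131 qm -0.017 est q -0.017 qd -0.048 b -0.066 area 1171 stuck False F [ 1.8 -3.2  4.4] grip 38
tz [ 0.11  0.01 -0.02 -0.03 -0.02] ty [-0.01 -0.    0.    0.    0.  ] pred [(-0.025, -0.04), (-0.028, -0.02), (-0.029, -0.0), (-0.029, 0.0), (-0.029, 0.01)]
```

```bash
python3 -m creep '[[0,-0.01,0.11,0,0,0,-1],[0,0,0.01,0,0,0,-1],[0,0,-0.02,0,0,0,-1],[0,0,-0.03,0,0,0,-1]]' | head -1; python3 est.py -0.027 .11 .01 -.02 -.03
python3 - <<'E'
from h import *
im=cams.read_camera("top")[:,:,::-1]; cv2.imwrite("pics/c4.png",cv2.resize(im[115:165,210:280],(770,550),interpolation=cv2.INTER_CUBIC))
E
```

```text
time_s: 19.27
t 19.27 s 0.141 qm -0.022 est q -0.022 qd 0.022 b -0.063 area 1166 stuck False F [ 2.9 -3.8  3.3] grip 38
tz [-0.15 -0.    0.05  0.05  0.03] ty [ 0.02  0.   -0.01 -0.01 -0.  ] pred [(-0.018, 0.02), (-0.017, -0.0), (-0.018, -0.02), (-0.021, -0.02), (-0.023, -0.02)]
```

View pics/c4.png

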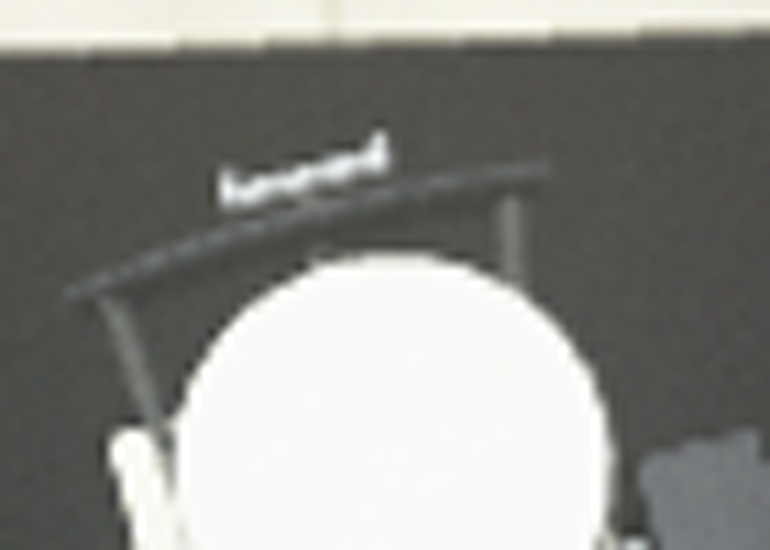

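The fork bar spans (225,185) to (385,150). The pointer tip is no longer visible to its right, and the projection puts it at about (302,185), in the middle of the gap.

```bash
python3 -m creep '[[0,0.02,-0.18,0,0,0,-1],[0,0,0,0,0,0,-1],[0,-0.01,0.06,0,0,0,-1],[0,-0.01,0.05,0,0,0,-1]]' | head -1; python3 est.py -0.027 -.18 0 .06 .05
```

```text
time_s: 19.88
t 19.88 s 0.131 qm -0.028 est q -0.028 qd -0.045 b -0.064 area 1161 stuck False F [ 3.1 -1.7  2.2] grip 38
tz [ 0.19  0.   -0.06 -0.06 -0.04] ty [-0.02 -0.    0.01  0.01  0.  ] pred [(-0.036, -0.03), (-0.038, -0.0), (-0.037, 0.02), (-0.034, 0.02), (-0.032, 0.02)]
```

```bash
python3 -m creep '[[0,-0.02,0.19,0,0,0,-1],[0,0,0,0,0,0,-1],[0,0.01,-0.06,0,0,0,-1],[0,0.01,-0.06,0,0,0,-1]]' | head -1; python3 est.py -0.027 .19 0 -.06 -.06
```

```text
time_s: 20.42
t 20.43 s 0.141 qm -0.037 est q -0.037 qd 0.011 b -0.064 area 1168 stuck False F [ 2.4 -2.9  3.5] grip 38
tz [ 0.02 -0.02 -0.02 -0.01 -0.01] ty [-0.  0.  0.  0.  0.] pred [(-0.035, 0.01), (-0.033, 0.01), (-0.032, 0.01), (-0.03, 0.01), (-0.029, 0.01)]
```

```bash
python3 -m creep '[[0,0,0.02,0,0,0,-1],[0,0,-0.02,0,0,0,-1],[0,0,-0.02,0,0,0,-1],[0,0,-0.01,0,0,0,-1]]' | head -1; python3 est.py -0.027 .02 -.02 -.02 -.01
```

```text
time_s: 20.98
t 20.98 s 0.137 qm -0.032 est q -0.032 qd 0.005 b -0.064 area 1158 stuck False F [ 1.9 -1.5  3.1] grip 38
tz [ 0.03 -0.   -0.01 -0.01 -0.01] ty [-0.  0.  0.  0.  0.] pred [(-0.031, 0.0), (-0.031, 0.01), (-0.03, 0.01), (-0.029, 0.01), (-0.028, 0.01)]
```

```bash
python3 -m creep '[[0,0,0,0,0,0,-1]]' | head -1; python3 est.py -0.027 0
```

```text
time_s: 21.15
t 21.15 s 0.137 qm -0.032 est q -0.032 qd -0.002 b -0.065 area 1156 stuck False F [ 2.3 -2.   3.1] grip 38
tz [ 0.05 -0.   -0.02 -0.02 -0.01] ty [-0.01  0.    0.    0.    0.  ] pred [(-0.033, -0.0), (-0.032, 0.01), (-0.031, 0.01), (-0.03, 0.01), (-0.029, 0.01)]
```

```bash
python3 -m creep '[[0,0,0.05,0,0,0,-1],[0,0,0,0,0,0,-1],[0,0,-0.02,0,0,0,-1],[0,0,-0.02,0,0,0,-1]]' | head -1; python3 est.py -0.027 .05 0 -.02 -.02
```

```text
time_s: 21.7
t 21.70 s 0.138 qm -0.031 est q -0.031 qd 0.007 b -0.065 area 1161 stuck False F [ 2.6 -3.   3.7] grip 38
tz [ 0.01 -0.   -0.01 -0.   -0.  ] ty [-0.  0.  0.  0.  0.] pred [(-0.03, 0.01), (-0.029, 0.01), (-0.029, 0.01), (-0.028, 0.0), (-0.028, 0.0)]
```

```bash
sed -i 's/rate=.10/rate=.08/' est.py; python3 -m creep '[[0,0,0.01,0,0,0,-1],[0,0,0,0,0,0,-1],[0,0,0,0,0,0,-1]]' | head -1; python3 est.py -0.215 .01 0 0
```

```text
time_s: 22.12
t 22.12 s 0.140 qm -0.026 est q -0.026 qd 0.016 b -0.064 area 1170 stuck False F [ 1.9 -3.5  3.7] grip 38
tz [-0.28  0.03  0.13  0.13  0.09] ty [ 0.04 -0.   -0.02 -0.02 -0.01] pred [(-0.024, -0.01), (-0.03, -0.06), (-0.04, -0.1), (-0.054, -0.11), (-0.068, -0.11)]
```

```bash
python3 -m creep '[[0,0.03,-0.28,0,0,0,-1],[0,0,0.03,0,0,0,-1],[0,-0.02,0.13,0,0,0,-1],[0,-0.02,0.13,0,0,0,-1]]' | head -1; python3 est.py -0.215 -.28 .03 .13 .13
```

```text
time_s: 22.68
t 22.68 s 0.142 qm -0.053 est q -0.053 qd -0.111 b -0.064 area 1165 stuck False F [0.2 0.5 5.3] grip 38
tz [ 0.15  0.04 -0.   -0.01  0.01] ty [-0.02 -0.01  0.    0.   -0.  ] pred [(-0.072, -0.1), (-0.084, -0.09), (-0.094, -0.07), (-0.103, -0.07), (-0.111, -0.07)]
```

```bash
python3 -m creep '[[0,-0.02,0.15,0,0,0,-1],[0,-0.01,0.04,0,0,0,-1],[0,0,0,0,0,0,-1]]' | head -1; python3 est.py -0.215 .15 .04 0
```

```text
time_s: 23.1
t 23.10 s 0.171 qm -0.096 est q -0.096 qd -0.080 b -0.065 area 1159 stuck False F [-1.   6.3  3.4] grip 38
tz [0.   0.01 0.02 0.03 0.04] ty [-0.   -0.   -0.   -0.01 -0.01] pred [(-0.109, -0.07), (-0.119, -0.08), (-0.128, -0.08), (-0.138, -0.08), (-0.148, -0.08)]
```

```bash
python3 -m creep '[[0,0,0,0,0,0,-1],[0,0,0.01,0,0,0,-1],[0,0,0.02,0,0,0,-1],[0,0,0.03,0,0,0,-1]]' | head -1; python3 est.py -0.215 0 .01 .02 .03
```

```text
time_s: 23.65
t 23.65 s 0.179 qm -0.145 est q -0.145 qd -0.105 b -0.066 area 1128 stuck False F [-0.5  4.3  4.1] grip 39
tz [ 0.15  0.07  0.01 -0.01 -0.01] ty [-0.03 -0.01 -0.    0.    0.  ] pred [(-0.164, -0.11), (-0.177, -0.09), (-0.187, -0.08), (-0.196, -0.07), (-0.204, -0.06)]
```

```bash
python3 -m creep '[[0,-0.03,0.21,0,0,0,-1],[0,-0.01,0.07,0,0,0,-1],[0,0,0,0,0,0,-1]]' | head -1; python3 est.py -0.215 .21 .07 0
```

```text
time_s: 24.08
t 24.07 s 0.222 qm -0.190 est q -0.190 qd -0.069 b -0.069 area 1108 stuck False F [-1.7  7.2  6. ] grip 39
tz [-0.02  0.03  0.02  0.   -0.01] ty [ 0.   -0.01 -0.   -0.    0.  ] pred [(-0.2, -0.05), (-0.205, -0.04), (-0.209, -0.03), (-0.212, -0.02), (-0.213, -0.01)]
```

```bash
python3 -m creep '[[0,0,-0.05,0,0,0,-1],[0,0,0.02,0,0,0,-1],[0,0,0,0,0,0,-1]]' | head -1; python3 est.py -0.22 -.05 .02 0
```

```text
time_s: 24.5
t 24.50 s 0.217 qm -0.209 est q -0.209 qd -0.039 b -0.068 area 1109 stuck False F [-1.9  7.5  4.3] grip 39
tz [0.02 0.   0.   0.   0.  ] ty [-0.01 -0.   -0.   -0.   -0.  ] pred [(-0.216, -0.04), (-0.22, 0.0), (-0.22, 0.0), (-0.22, 0.0), (-0.22, 0.0)]
```

```bash
python3 -m creep '[[0,0,0,0,0,0,-1],[0,0,0,0,0,0,-1],[0,0,-0.04,0,0,0,-1],[0,0.01,-0.06,0,0,0,-1]]' | head -1; python3 est.py -0.22 0 0 -.04 -.06
```

```text
time_s: 25.05
t 25.05 s 0.202 qm -0.220 est q -0.220 qd 0.000 b -0.068 area 1103 stuck True F [-0.7  9.4  2.7] grip 39
tz [0. 0. 0. 0. 0.] ty [-0. -0. -0. -0. -0.] pred [(-0.22, 0.0), (-0.22, 0.0), (-0.22, 0.0), (-0.22, 0.0), (-0.22, 0.0)]
```

The chamber is back on its rest stop. Now I ease the handle back up along its arc to the free position.

```bash
python3 -m creep '[[0,0.05,-0.22,0,0,0,-1],[0,0.04,-0.22,0,0,0,-1],[0,0.03,-0.22,0,0,0,-1],[0,0.02,-0.22,0,0,0,-1],[0,0.01,-0.22,0,0,0,-1],[0,0,-0.22,0,0,0,-1],[0,0,0,0,0,0,-1]]'; python3 est.py -0.22 -.22 -.22 -.22 -.22 -.22 -.22 0
```

```text
time_s: 25.98
ee_pos: [477.1, 130.4, 135.2]
orientation: [-0.121, 0.993, -0.002, 0.0]
ft_force: [5.9, -18.4, 0.2]
opening: 0.271
finger_force: 40.2
t 25.98 s 0.000 qm -0.220 est q -0.220 qd 0.000 b -0.068 area 1103 stuck True F [  5.9 -18.4   0.2] grip 40
tz [0. 0. 0. 0. 0.] ty [-0. -0. -0. -0. -0.] pred [(-0.22, 0.0), (-0.22, 0.0), (-0.22, 0.0), (-0.22, 0.0), (-0.22, 0.0)]
```

```bash
python3 -m creep '[[0,-0.05,-0.2,0,0,0,-1],[0,-0.03,-0.2,0,0,0,-1],[0,-0.03,-0.2,0,0,0,-1],[0,-0.03,-0.2,0,0,0,-1],[0,-0.035,-0.2,0,0,0,-1],[0,-0.04,-0.195,0,0,0,-1],[0,-0.05,-0.195,0,0,0,-1],[0,-0.055,-0.19,0,0,0,-1],[0,-0.06,-0.19,0,0,0,-1],[0,-0.065,-0.19,0,0,0,-1],[0,-0.07,-0.19,0,0,0,-1],[0,-0.075,-0.185,0,0,0,-1],[0,-0.08,-0.185,0,0,0,-1],[0,-0.09,-0.18,0,0,0,-1],[0,-0.09,-0.18,0,0,0,-1],[0,0,0,0,0,0,-1]]'
python3 - <<'E'
from h import *
im=cams.read_camera("wrist")[:,:,::-1]; cv2.imwrite("pics/w5.png",im)
E
```

```text
time_s: 28.02
ee_pos: [483.5, 103.0, 219.4]
orientation: [-0.121, 0.993, -0.004, -0.0]
ft_force: [20.0, -35.8, -25.7]
opening: 0.254
finger_force: 32.8
```

View pics/w5.png

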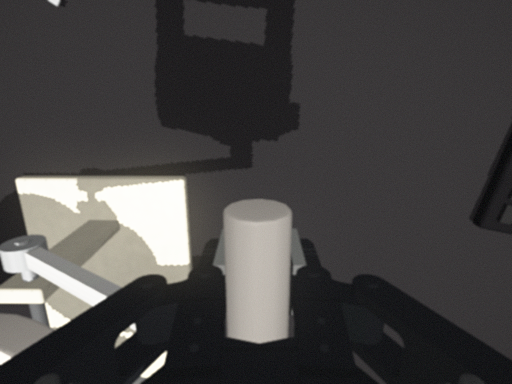

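The handle has slid slightly upward in the pads, and the remaining force runs along the lever. I'll relieve that first and then open.

```bash
python3 -m creep '[[0,-0.05,0.03,0,0,0,-1],[0,-0.05,0.03,0,0,0,-1],[0,0,0,0,0,0,-1]]' 20
```

```text
time_s: 28.45
ee_pos: [483.6, 103.0, 218.6]
orientation: [-0.121, 0.993, -0.001, -0.0]
ft_force: [8.4, -12.6, -10.3]
opening: 0.252
finger_force: 29.1
```

```bash
python3 -m creep '[[0,-0.03,0.03,0,0,0,-1],[0,0,0,0,0,0,-0.6],[0,0,0,0,0,0,-0.4],[0,0,0,0,0,0,0],[0,0,0,0,0,0,0.5],[0,0,0,0,0,0,1],[0,0,0,0,0,0,1],[0,0,0,0,0,0,1],[0,0,0,0,0,0,1]]'; python3 est.py -0.22 0
python3 - <<'E'
from h import *
im=cams.read_camera("wrist")[:,:,::-1]; cv2.imwrite("pics/w6.png",im)
E
```

```text
time_s: 29.58
ee_pos: [483.7, 103.8, 218.5]
orientation: [-0.121, 0.993, -0.0, -0.0]
ft_force: [-0.2, -0.7, 0.8]
opening: 1.006
finger_force: 0.0
t 29.57 s -0.429 qm -0.220 est q -0.220 qd 0.000 b -0.068 area 1100 stuck True F [-0.2 -0.7  0.8] grip 0
tz [0. 0. 0. 0. 0.] ty [0. 0. 0. 0. 0.] pred [(-0.22, 0.0), (-0.22, 0.0), (-0.22, 0.0), (-0.22, 0.0), (-0.22, 0.0)]
```

View pics/w6.png

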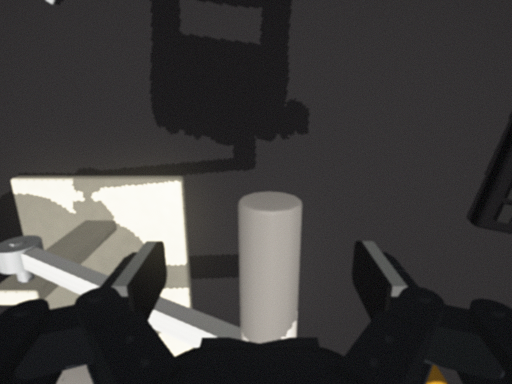

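The fingers are fully open with the free handle centred between them at about (270,260), and the forces are zero. I'll back straight up.

```bash
python3 -m creep '[[0,0,-0.3,0,0,0,1],[0,0,-0.5,0,0,0,1],[0,0,-0.5,0,0,0,1],[0,0,-0.5,0,0,0,1],[0,0,-0.5,0,0,0,1],[0,0,-0.5,0,0,0,1],[0,0,-0.3,0,0,0,1],[0,0,0,0,0,0,1],[0,0,0,0,0,0,1],[0,0,0,0,0,0,1],[0,0,0,0,0,0,1]]'; python3 est.py -0.22 0 && python3 -c "
from rig import arm
print(arm.close_job())"
```

```text
time_s: 31.05
ee_pos: [483.6, 103.8, 311.2]
orientation: [-0.121, 0.993, -0.0, -0.0]
ft_force: [0.3, -0.1, -0.2]
opening: 1.003
finger_force: 0.0
t 31.05 s -1.075 qm -0.220 est q -0.220 qd 0.000 b -0.068 area 1103 stuck True F [ 0.3 -0.1 -0.2] grip 0
tz [0. 0. 0. 0. 0.] ty [0. 0. 0. 0. 0.] pred [(-0.22, 0.0), (-0.22, 0.0), (-0.22, 0.0), (-0.22, 0.0), (-0.22, 0.0)]
the job is handed in; nothing more can be done
None
```

The job is handed in at 31 s: the chamber went up once (after one brief 0.01 rad dip just off the stop), by my tilt estimate the pointer stayed between the prongs for about 9 s, and the chamber was lowered gently onto its rest stop with the handle released and the arm backed clear.

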